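# Tighten the recessed pole nut of a battery module

## Task

Take the long red T-handle socket wrench out of its wooden rack, ease it down the deep well with the red collar until its socket is fully over the hex nut at the bottom, without ramming it, and tighten that nut clockwise until it is snug, about half a newton metre; do not overtighten it. Then put the wrench, without dropping it, back upright and fully home in its hole in the rack. Leave the nut in the black-collared well, the multimeter and the tape roll as they are.

Things in the scene. Friction and masses are not known exactly. Their poses are not given: they have to be found in the camera images.
- module: Dark grey battery module, fixed to the bench: a block 150 x 220 mm (its x and y), 100 mm high; origin centre of underside. Two vertical wells, 38 mm bore, 78 mm deep, open in its top at y = +50 mm (red collar) and y = -50 mm (black collar), x = 0. Both have the same nut at the bottom.
- red_well (a point): Centre of the mouth of the red-collared well, level with the module's top. Its hex nut (24 mm across flats, 13 mm high, bevelled top edge) sits in the bore's centre, top 62 mm below this point; how its flats stand is unknown. A 15 mm stud rises 7 mm above the nut. A wrench fully over the nut has its mouth about 75 mm below this point, resting on the washer.
- red_nut (a joint): Turn of the nut in the red well on its stud, rad, growing clockwise seen from above (tightening). It starts loose between 0.2 and 1.0, turns with a steady drag of 0.15 N m (a locknut), and meets its seat at 2.0.
- red_post (a joint): Twist of the red well's stud in its elastic seal, rad, growing clockwise, 0 at rest. The torque on the nut twists it 1 rad per 4 N m, so half a newton metre reads 0.125; it springs back when the load goes. Over 0.18 (0.72 N m) the seal tears: overtightened. Below 0.09 (0.36 N m) the nut is not snug.
- black_nut (a joint): The same for the nut in the black well. It starts at 2.0: already tight.
- wrench: Red T-handle socket wrench, 0.3 to 0.5 kg, standing mouth down in the rack; origin centre of the socket's mouth, z up the shaft. Socket 34 mm across, 39 mm long, hexagonal inside (0.6 mm clear of the nut per side, 30 mm deep, slightly chamfered mouth); shaft 13 mm; the T-bar on top (100 mm along its x, 15 mm wide, 20 mm high) has its centre 165 mm above the origin.
- rack_hole (a point): Centre of the mouth of the wrench's round hole, 40 mm wide and 48 mm deep, in the top of the wooden rack: a block 75 x 115 x 55 mm fixed to the bench, left or right of the module. Two small sockets stand fixed on the block 55 mm from the hole, 26 mm high.
- multimeter: Loose orange multimeter, 90 x 180 x 50 mm, lying flat; origin centre of its underside. A bystander.
- tape_roll: Loose cream roll of tape lying flat, 104 mm across, 48 mm high; origin centre of its underside. A bystander.
Mind the look-alikes: they are no part of the job. Of the things shaped like the wrench, the red one is meant.

How it is judged:
On the way, in this order (a step that is already met when the one before it is completed fails the run):
1. the wrench's socket is down over the red well's nut (horizontal distance between wrench and red_well below 0.005 m and height (world z) of wrench below 0.032 m), for 0.1 s.
2. the red well's nut is turned home and snug, with the wrench on it (value of joint red_nut above 1.95 rad and value of joint red_post above 0.09 rad and horizontal distance between wrench and red_well below 0.005 m and height (world z) of wrench below 0.034 m), for 0.1 s.
At the end, for the whole second after the job is handed in: The red well's nut stays home (within 0.08 rad of its seat), the black well's nut is still tight, and the wrench stands at rest and upright in its rack hole, within 7 mm of the hole's axis and within 7 mm of the hole's floor (value of joint red_nut above 1.92 rad and value of joint black_nut above 1.9 rad and horizontal distance between wrench and rack_hole below 0.007 m and height (world z) of wrench below 0.014 m and angle between wrench's own z axis and vertical below 0.12 rad and linear speed of wrench below 0.02 m/s); the robot touches nothing.
It fails at once if the red well's nut is overtightened and its stud twisted in the seal (value of joint red_post above 0.18 rad).
It fails at once if the wrench is rammed: pressed with over 25 N on the nut or the well before it is down over the nut (height (world z) of wrench above 0.034 m and contact force between wrench and module above 25 N).
It fails at once if the nut in the black well is turned (value of joint black_nut below 1.9 rad).
It fails at once if the wrench is dropped into the rack (horizontal distance between wrench and rack_hole below 0.02 m and linear speed of wrench above 0.6 m/s).
It fails at once if the multimeter or the tape roll is pushed away (distance of any of multimeter, tape_roll from where it was at the start of the episode above 0.02 m).
It also fails if it takes over 67 s, if anything falls off the work surface, if the arm or the gripper's body presses on something with over 40 N, if the wrist force passes 120 N, or if a joint passes its speed limit or range.

## Robot

A 6-joint arm with a two-finger parallel gripper is mounted at the origin on the work surface. World frame = base frame: x ahead of the robot, y to its left, z up, the work surface at z = 0. Lengths are in m, angles in rad, forces in N, time in s.
With the tool pointing down it reaches from about 0.275 to 0.875 m from the base axis. Payload 12.5 kg.
Tool frame: the origin (TCP) lies on the centre line of the jaws, within the pads' length; the fingertips stand r.finger_overhang ahead of it and the grasp point (between the pads) lies 3 mm ahead of it (r.finger_overhang is the distance from the TCP to the fingertips, in m); z points along the fingers, y is the line along which they close (so a half turn about z gives the same grasp; the last joint's range is limited). The gripper opens to 85 mm and grips with 20 to 120 N. Pads are 22 mm wide; open, the fingers measure 114 mm over their backs; the gripper's body (76 mm by 85 mm) begins 54 mm behind the grasp point. The pads swing forward as they close: fully open they stand 13 mm farther back than shut.
Start: joints at [1.117, 0.351, 1.652, -0, 1.139, -0.085], TCP at [0.198, 0.513, 0.253] pointing down, gripper open.
Joint ranges: [-2.75, 2.75], [-0.79, 2.1], [0.01, 2.65], [-1.57, 4.71], [0.07, 3.14], [-2.87, 2.87]. Speed limits (rad/s): [2.22, 2.22, 2.79, 3.14, 3.14, 3.14].

## Interface

Orientations are given as a unit quaternion [x, y, z, w].
In Python, from cell import r, optics gives the robot as it stands. The module is installed in compiled form; this text tells all that it offers. Calls block until the motion is done:
- r.move_to(position, orientation): joint-space move of the TCP to a pose.
- r.move_linear(position, rot=None, vel=0.15): straight line of the TCP; rot=None keeps the orientation; vel is the mean speed in m/s.
- r.set_joints(angles): joint-space move.
- r.set_gripper(opening, squeeze=None): opening from 0.0 (shut) to 1.0 (fully open); squeeze is the grip in N (None keeps the last); returns when the fingers have stopped.
- r.sleep(seconds).
- r.inverse_kinematics(position, orientation): joint angles nearest the present ones, or None.
- optics.get_image(name): name is "side" or "top" or "wrist"; returns a dict with "pixels" (400x640x3 uint8, red, green, blue), "depth" (400x640 float32, m along the optical axis (not along the pixel's ray), 0 where there is no reading), "fx", "fy", "cx", "cy" (pixels), "camera_from_world" (4x4, takes a point from world to camera coordinates); the wrist camera has in their place "mount" (4x4, takes a point from camera to tool coordinates, whose origin is the TCP and whose axes are the flange's). Camera axes: x right, y down, z forward; pixel columns grow to the right and rows downward; lengths in m; the calibration is good to about 2 mm. A picture is of the moment at which its call begins: read the wrist's pose just before it.
A pose or a line that the arm cannot do raises r.PlanningError and nothing moves.
- r.hand_in(): hands the job in; it is judged then, once.
Readings, each from a call of its own:
- r.current_t(): time.
- r.current_q(): joint angles.
- r.current_qvel(): joint speeds.
- r.current_effort(): joint torques, N m.
- r.current_tool_pos(): TCP position.
- r.current_ee_rot(): TCP orientation.
- r.current_contact_force(): force on the tool from outside, world axes, zero at the start.
- r.current_torque(): the same for the moment, N m.
- r.current_opening(): opening from 0.0 (shut) to 1.0 (fully open).
- r.current_finger_force(): force on a finger pad.
Only numpy, scipy, OpenCV 4.12 (cv2) and the standard library are available. Lean on these libraries where they do the work, as an engineer would, in place of code of your own. Each camera call takes 0.05 s, during which the arm holds its last target. There are 200 camera calls.

## Working session

There is one attempt and no reset: what is moved stays moved. The work goes in short steps, each a Python script; the robot and the scene stay as the last script left them, time stands still between calls to the robot, and variables do not carry over. Pictures are saved under pics/ and viewed, at most 10 in all, crops included, and the job is handed in when it is done.

```bash
mkdir -p pics; cat > h.py <<'E'
import numpy as np,cv2
from cell import r,optics
def save(n,fn):
    im=optics.get_image(n); np.savez('pics/'+fn,**im); cv2.imwrite('pics/'+fn+'.png',im['pixels'][:,:,::-1]); return im
def pts(im,T=None):
    d=im['depth']; v,u=np.mgrid[:400,:640]
    P=np.stack([(u-im['cx'])/im['fx']*d,(v-im['cy'])/im['fy']*d,d],-1)
    if T is None: T=np.linalg.inv(im['camera_from_world'])
    return P@T[:3,:3].T+T[:3,3]
E
python3 - <<'E'
from h import *
for n in('top','side'):
    im=save(n,n+'0'); print(n,np.linalg.inv(im['camera_from_world']).round(3).tolist(),im['fx'])
print(r.finger_overhang,r.current_t(),r.current_contact_force(),r.current_ee_rot(),r.current_torque())
E
```

```text
top [[-0.016, -0.983, 0.185, 0.226], [-1.0, 0.015, -0.008, -0.1], [0.006, -0.185, -0.983, 1.635], [0.0, 0.0, 0.0, 1.0]] 483.7075027690433
side [[0.854, -0.32, 0.411, 0.051], [-0.521, -0.523, 0.675, -0.832], [-0.001, -0.79, -0.613, 0.759], [0.0, 0.0, 0.0, 1.0]] 371.4650863074525
0.022 0.1 [-0.64436916 -0.83557919  0.45456855] [ 1.83360396e-01  9.83045600e-01 -5.40720700e-04 -1.47451272e-04] [-0.06518603 -0.06022751 -0.00625092]
```

View pics/top0.png

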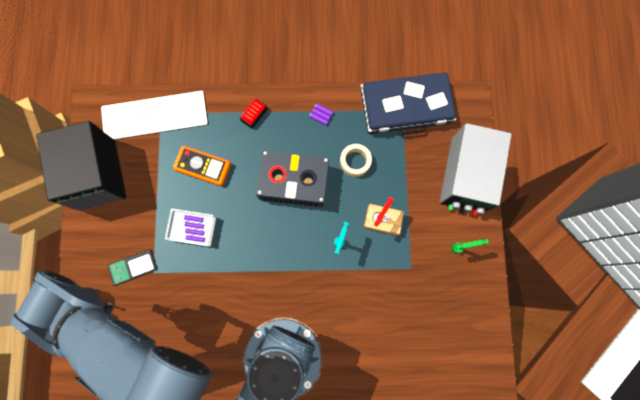

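View pics/side0.png

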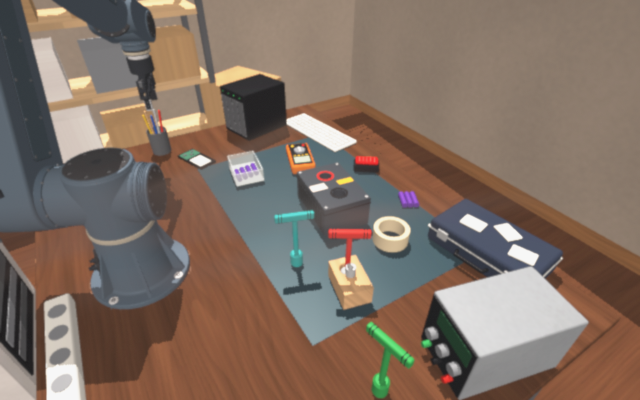

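The top view shows T-shaped tools: red at (384,211) standing in the wooden rack, cyan at (341,238) and green at (470,245) standing on the bench. The red one in the rack is the one meant. The red collar is at (278,174) and the black collar at (308,178). The multimeter is at (202,165) and the tape roll at (356,160).

```bash
python3 - <<'E'
from h import *
for n in('top0','side0'):
    im=dict(np.load('pics/'+n+'.npz')); P=pts(im); h=cv2.cvtColor(im['pixels'],cv2.COLOR_RGB2HSV)
    red=((h[...,0]<6)|(h[...,0]>174))&(h[...,1]>170)&(h[...,2]>90)&(im['depth']>0)
    k,l,s,c=cv2.connectedComponentsWithStats(red.astype(np.uint8))
    for i in range(1,k):
        if s[i,4]>25:
            q=P[l==i]; m=q[:,2]>q[:,2].max()-.025; a=q[m]
            d=np.linalg.eigh(np.cov(a[:,:2].T))
            print(n,c[i].round(),s[i,4],'mean',a.mean(0).round(3),'mid',((a.min(0)+a.max(0))/2).round(3),'zmax',q[:,2].max().round(3),'dir',np.degrees(np.arctan2(*d[1][::-1,1])).round(1))
    if n=='top0':
        x=im['pixels'][140:260,300:420]
        cv2.imwrite('pics/crop.png',cv2.resize(x[:,:,::-1],None,fx=5,fy=5,interpolation=cv2.INTER_CUBIC))
        for nm,(lo,hi),reg in(('rack',(.045,.06),(195,240,360,410)),('tape',(.04,.055),(140,180,338,375)),('mod',(.095,.106),(145,210,250,335))):
            a,b,e,f=reg; q=P[a:b,e:f].reshape(-1,3); q=q[(q[:,2]>lo)&(q[:,2]<hi)]
            print(nm,len(q),cv2.minAreaRect(q[:,:2].astype(np.float32)),q[:,2].mean())
E
```

```text
top0 [253. 111.] 338 mean [0.827 0.099 0.042] mid [0.83  0.099 0.044] zmax 0.056 dir 143.6
top0 [277. 173.] 107 mean [0.59  0.01  0.102] mid [0.588 0.011 0.101] zmax 0.11 dir 83.4
top0 [384. 211.] 130 mean [ 0.449 -0.319  0.183] mid [ 0.449 -0.319  0.182] zmax 0.191 dir 148.3
top0 [474. 212.] 30 mean [ 0.457 -0.637  0.076] mid [ 0.457 -0.637  0.076] zmax 0.076 dir nan
rack 542 ((0.4430670440196991, -0.3388711214065552), (0.11588899791240692, 0.07630221545696259), 76.01024627685547) 0.05494432431530501
tape 338 ((0.6508347392082214, -0.25325968861579895), (0.10221190005540848, 0.10306527465581894), 88.36967468261719) 0.04836603302810361
mod 2502 ((0.582284688949585, -0.039496712386608124), (0.2203586846590042, 0.15211711823940277), 82.30899047851562) 0.1008147188485365
side0 [366. 160.] 173 mean [0.825 0.089 0.041] mid [0.83  0.096 0.037] zmax 0.047 dir 145.5
side0 [351. 238.] 241 mean [ 0.45  -0.33   0.177] mid [ 0.45  -0.33   0.172] zmax 0.184 dir 150.1
side0 [446. 379.] 79 mean [ 0.46  -0.649  0.035] mid [ 0.462 -0.648  0.032] zmax 0.041 dir 150.6<stdin>:9: RuntimeWarning: Degrees of freedom <= 0 for slice
  c *= np.true_divide(1, fact)
  c *= np.true_divide(1, fact)
```

View pics/crop.png

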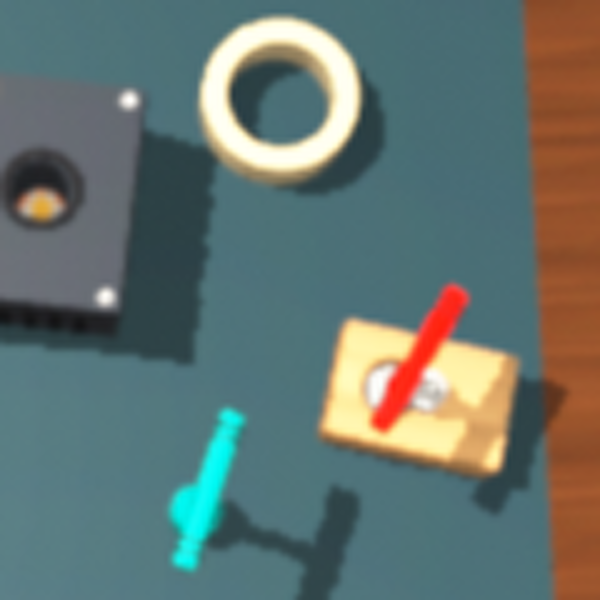

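The crop confirms it: the red T at (420,360) stands in the wooden rack, and the cyan one at (205,490) stands free on the mat. Next I take close wrist views of the well and the wrench.

```bash
cat >> h.py <<'E'
from scipy.spatial.transform import Rotation as R
def Q(psi): return (R.from_euler('z',psi)*R.from_euler('x',np.pi)).as_quat()
def wshot(fn):
    T=np.eye(4); T[:3,3]=r.current_tool_pos(); T[:3,:3]=R.from_quat(r.current_ee_rot()).as_matrix()
    im=optics.get_image('wrist'); T=T@im['mount']; im['T']=T; np.savez('pics/'+fn,**im)
    cv2.imwrite('pics/'+fn+'.png',im['pixels'][:,:,::-1]); return im,T
def over(xy,z,psi):
    "put the wrist camera above xy, TCP at z, then refine for mount offset"
    M=optics.get_image('wrist')['mount']; Rm=R.from_quat(Q(psi)).as_matrix()
    # point on optical axis at height zt below
    o=Rm@M[:3,3]; a=Rm@M[:3,2]; t=(z+o[2]-0.1)/-a[2]; off=(o+a*t)[:2]
    r.move_to([xy[0]-off[0],xy[1]-off[1],z],Q(psi))
E
python3 - <<'E'
from h import *
print(optics.get_image('wrist')['mount'].round(3).tolist())
r.move_linear([0.25,0.45,0.38])
over((.589,.010),.40,2.6); im,T=wshot('well'); P=pts(im,T)
print(T.round(3).tolist(),im['fx'],r.current_q().round(2) if hasattr(r.current_q(),'round') else r.current_q())
h=cv2.cvtColor(im['pixels'],cv2.COLOR_RGB2HSV)
red=((h[...,0]<6)|(h[...,0]>174))&(h[...,1]>150)&(h[...,2]>60)
q=P[red&(P[...,2]>.09)]; print(len(q),cv2.minEnclosingCircle(q[:,:2].astype(np.float32)),q[:,2].mean())
over((.449,-.32),.40,2.6); im,T=wshot('wr'); P=pts(im,T)
h=cv2.cvtColor(im['pixels'],cv2.COLOR_RGB2HSV)
red=((h[...,0]<6)|(h[...,0]>174))&(h[...,1]>150)&(h[...,2]>60)&(P[...,2]>.172)&(P[...,2]<.2)
q=P[red]; print(len(q),cv2.minAreaRect(q[:,:2].astype(np.float32)),q[:,2].mean(),r.current_q(),r.current_t())
E
python3 -c "
import cv2,numpy as np
a=cv2.imread('pics/well.png');b=cv2.imread('pics/wr.png')
cv2.imwrite('pics/both.png',cv2.resize(np.hstack([a[:,100:540],b[:,100:540]]),(800,364)))"
```

```text
[[0.0, -0.948, -0.318, 0.081], [1.0, 0.001, -0.001, 0.001], [0.001, -0.318, 0.948, -0.121], [0.0, 0.0, 0.0, 1.0]]
[[0.514, 0.813, 0.273, 0.468], [0.858, -0.487, -0.164, 0.084], [-0.001, 0.318, -0.948, 0.521], [0.0, 0.0, 0.0, 1.0]] 309.1714696499031 [-0.01  0.22  1.47  0.    1.45 -1.04]
2638 ((0.5229603052139282, -0.12843462824821472), 0.2239987999200821) 0.15837800065482344
892 ((0.4480946362018585, -0.3192133605480194), (0.01428384892642498, 0.09880879521369934), 58.01225280761719) 0.18150715523719366 [-7.22971302e-01  1.25212747e-01  1.58065682e+00  1.81981207e-04
  1.43571816e+00 -1.75345647e+00] 4.6667
```

View pics/both.png

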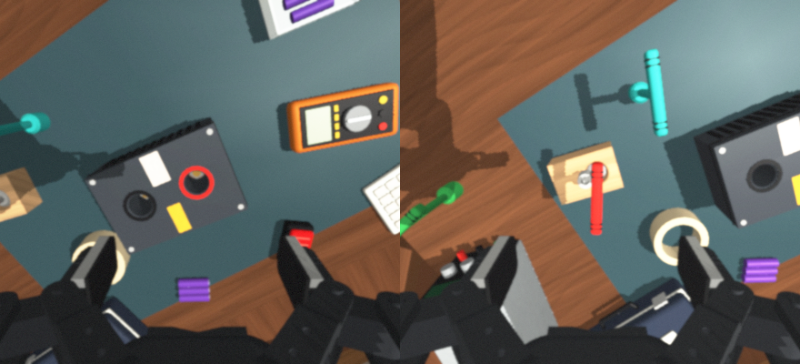

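Left half: red collar at (197,182) beside the black one at (140,205). Right half: the red wrench bar at (597,198), centred over the rack. Next I look straight down the well for the nut's flats.

```bash
python3 - <<'E'
from h import *
psi=2.6; M=dict(np.load('pics/well.npz'))['mount']; o=R.from_quat(Q(psi)).as_matrix()@M[:3,3]
r.move_to([.589-o[0],.010-o[1],.3],Q(psi)); r.move_linear([.589-o[0],.010-o[1],.17])
im,T=wshot('well2'); P=pts(im,T)
h=cv2.cvtColor(im['pixels'],cv2.COLOR_RGB2HSV)
red=((h[...,0]<6)|(h[...,0]>174))&(h[...,1]>150)&(h[...,2]>60)&(P[...,2]>.095)&(P[...,2]<.115)
red&=np.hypot(P[...,0]-.589,P[...,1]-.01)<.04
q=P[red][:,:2].astype(np.float32); print(len(q),cv2.minEnclosingCircle(q),cv2.fitEllipse(cv2.convexHull(q)),P[red][:,2].max())
n=(P[...,2]<.05)&(P[...,2]>.01)&(np.hypot(P[...,0]-.589,P[...,1]-.01)<.022)
v,u=np.nonzero(n); print(len(v),v.mean(),u.mean(),np.histogram(P[n][:,2],bins=np.arange(.01,.055,.003)))
v0,u0=int(v.mean()),int(u.mean())
c=cv2.resize(im['pixels'][v0-35:v0+35,u0-35:u0+35,::-1],(560,560),interpolation=cv2.INTER_CUBIC)
cv2.imwrite('pics/nut.png',cv2.convertScaleAbs(c,alpha=1.5)); print(v0,u0,r.current_t())
E
```

```text
2939 ((0.5893802046775818, 0.009067914448678493), 0.027671245858073235) ((0.5893068313598633, 0.00908981915563345), (0.0543232299387455, 0.05485635995864868), 165.45335388183594) 0.1038832362997664
2163 95.0966250577901 315.9237170596394 (array([  0,   0,   0, 173, 471, 296,  40,  42, 119, 527,  51, 335,  77,
        32]), array([0.01 , 0.013, 0.016, 0.019, 0.022, 0.025, 0.028, 0.031, 0.034,
       0.037, 0.04 , 0.043, 0.046, 0.049, 0.052]))
95 315 7.15
```

View pics/nut.png

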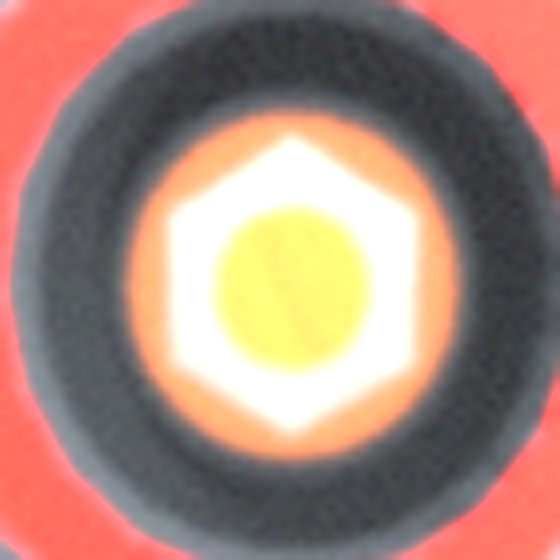

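Looking down the well, the hex nut is plain: centre near (290,285) in the crop, corners at the top (290,135) and bottom (290,435), flats vertical at left and right. I compute its angle, then grasp the wrench.

```bash
python3 - <<'E'
from h import *
im=dict(np.load('pics/well2.npz')); T=im['T']; h=cv2.cvtColor(im['pixels'],cv2.COLOR_RGB2HSV)
big=cv2.resize(h[60:130,280:350].astype(np.float32),None,fx=8,fy=8,interpolation=cv2.INTER_CUBIC)
rgb=cv2.resize(im['pixels'][60:130,280:350].astype(np.float32),None,fx=8,fy=8,interpolation=cv2.INTER_CUBIC)
m=(rgb[...,2]>150).astype(np.uint8)
k,l,s,c=cv2.connectedComponentsWithStats(m); 
i=1+np.argmax([s[j,4]*(np.hypot(*(c[j]-280))<60) for j in range(1,k)]); print(s[i],c[i])
cn=max(cv2.findContours((l==i).astype(np.uint8),0,2)[0],key=cv2.contourArea)[:,0]
u=280+(cn[:,0]+.5)/8-.5; v=60+(cn[:,1]+.5)/8-.5
d=np.stack([(u-im['cx'])/im['fx'],(v-im['cy'])/im['fy'],np.ones_like(u)],-1)@T[:3,:3].T
W=T[:3,3]+d*((.038-T[2,3])/d[:,2])[:,None]
hull=cv2.convexHull(W[:,:2].astype(np.float32)); M=cv2.moments(hull); ce=np.array([M['m10'],M['m01']])/M['m00']
a=np.unwrap(np.arctan2(*(W[:,:2]-ce).T[::-1])); rad=np.hypot(*(W[:,:2]-ce).T)
f=np.sum(rad*np.exp(-6j*a)*np.gradient(a)); f*=np.sign(a[-1]-a[0])
print('ce',ce,'r',rad.min(),rad.max(),'vertex angle mod60',np.degrees(-np.angle(f)/6))
np.save('hexang.npy',-np.angle(f)/6)
psi=np.radians(148.)
r.move_linear([*r.current_tool_pos()[:2],.32])
r.move_to([.448,-.319,.30],Q(psi)); r.move_linear([.448,-.319,.1755])
print(r.current_contact_force())
r.set_gripper(0.0,squeeze=100)
print(r.current_opening(),r.current_finger_force(),r.current_contact_force(),r.current_torque(),r.current_tool_pos(),r.current_t())
E
```

```text
[  172   140   242   288 30715] [292.65717076 281.99553964]
ce [0.58927487 0.00940226] r 0.011419518251463853 0.013310963593717457 vertex angle mod60 24.196003533447563
[ 0.49376212  0.27471784 -0.56585394]
0.1552536393348061 97.78952479362488 [-0.77056499  0.29285578  3.80723247] [-0.09748251  0.201833    0.00243243] [ 0.44809468 -0.31921492  0.17580513] 11.2667
```

```bash
cat >> h.py <<'E'
OFF=0.1685  # TCP height above wrench mouth
def F(n=5):
    a=[]
    for _ in range(n): a.append(np.r_[r.current_contact_force(),r.current_torque()]); r.sleep(.01)
    return np.mean(a,0)
def down(xy,psi,zend,f0,step=.001,lim=6,vel=.03):
    "lower the mouth to zend in steps, stopping on contact"
    z=r.current_tool_pos()[2]-OFF
    z=round(z,4)
    while z>zend+1e-6:
        z=max(zend,z-step); r.move_linear([xy[0],xy[1],z+OFF],Q(psi),vel=vel)
        f=F(3)-f0
        if np.abs(f[:3]).max()>lim: print('contact z',round(z,4),f.round(2)); return z,False
    return z,True
E
python3 - <<'E'
from h import *
psi=np.radians(148.); r.move_linear([.448,-.319,.1855],vel=.05); print(F().round(2))
r.move_linear([.448,-.319,.305],vel=.15); print(F().round(2))
p2=np.radians(144.2); W=(.5893,.0091)
r.move_to([*W,.305],Q(p2)); r.sleep(.3); f0=F(20); np.save('f0.npy',f0); print(f0.round(3),np.std([F(1) for _ in range(20)],0).round(3))
save('side','held')
print(down(W,p2,.056,f0,step=.004)); print((F()-f0).round(2),r.current_tool_pos(),r.current_q().round(2),r.current_t())
E
python3 -c "
import cv2
a=cv2.imread('pics/held.png');cv2.imwrite('pics/heldc.png',cv2.resize(a[60:260,230:450],None,fx=2.7,fy=2.7))"
```

```text
[-0.47  0.3  -3.51 -0.02 -0.01  0.01]
[-0.49  0.12 -3.43 -0.01  0.01  0.02]
[-2.320e-01 -6.600e-02 -3.263e+00 -3.000e-03 -3.000e-03 -8.000e-03] [0.484 0.61  0.501 0.018 0.034 0.026]
(0.056, True)
[ 0.17 -0.28  0.5   0.01 -0.02  0.  ] [0.58931414 0.00908514 0.22453801] [-0.06  0.45  1.58 -0.    1.11 -1.01] 21.1583
```

View pics/heldc.png

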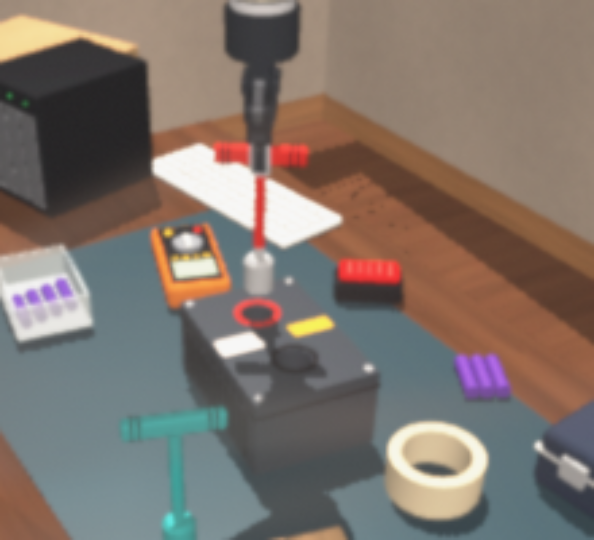

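The held view shows the wrench hanging straight over the red collar, the bar centred in the jaws. I keep easing it down.

```bash
python3 - <<'E'
from h import *
p2=np.radians(144.2); W=(.5893,.0091); f0=np.load('f0.npy')
z,ok=down(W,p2,.041,f0,step=.003,lim=6,vel=.03)
if ok: z,ok=down(W,p2,.026,f0,step=.001,lim=6,vel=.03)
print(z,ok,(F()-f0).round(2),r.current_tool_pos(),r.current_t())
E
```

```text
contact z 0.0368 [-0.04 -0.34  8.29  0.01  0.2   0.01]
0.0368 False [-0.16 -0.29  8.91 -0.03  0.17 -0.02] [0.5896285  0.00906693 0.20592499] 23.675
```

```bash
python3 - <<'E'
from h import *
W=(.5893,.0091); f0=np.load('f0.npy'); t0=r.current_t()
for d in [147.2,150]+list(np.arange(147,108,-3)):
    r.move_linear([*W,.0368+OFF],Q(np.radians(d)),vel=.03); f=F(3)-f0
    print(d,f.round(2),round(r.current_t()-t0,2))
    if f[2]<3: break
print(r.current_t())
E
```

```text
147.2 [-0.23  1.3   8.72  0.2   0.21 -0.02] 0.27
150 [ 0.17  1.36  8.46  0.25  0.3  -0.05] 0.55
147 [-0.06 -0.25  8.28  0.16  0.34  0.04] 0.82
144 [-1.24  0.27  9.31  0.05  0.42  0.02] 1.1
141 [-1.59 -0.12  8.19  0.1   0.47  0.02] 1.38
138 [-0.75  0.06  7.17  0.07  0.44  0.03] 1.65
135 [-0.84  0.51  5.91  0.18  0.32  0.04] 1.93
132 [-0.27  0.82  2.35  0.2   0.23  0.01] 2.2
25.875
```

```bash
python3 - <<'E'
from h import *
W=(.5893,.0091); f0=np.load('f0.npy')
def st(d,z):
    r.move_linear([*W,z+OFF],Q(np.radians(d)),vel=.03); f=F(3)-f0; print(d,round(z,4),f.round(2),round(r.current_tool_pos()[2]-OFF,4)); return f
f=st(132,.0363)
if f[2]<8: f=st(132,.0358)
z=.0358 if f[2]<8 else .0363
d=132
while f[2]>3 and d>108:
    d-=3; f=st(d,z)
print(r.current_t())
E
```

```text
132 0.0363 [-0.4   0.41  3.72  0.21  0.38 -0.01] 0.0362
132 0.0358 [-1.52  0.25  4.68  0.22  0.39 -0.01] 0.0358
129 0.0358 [-0.14  0.62  2.15  0.23  0.34  0.  ] 0.0356
26.7
```

```bash
python3 - <<'E'
from h import *
W=(.5893,.0091); f0=np.load('f0.npy')
z=.0358; d=129
for i in range(22):
    f=F(3)-f0
    if f[2]<6: z-=.0008
    else: d-=2
    if z<.026 or d<104: break
    r.move_linear([*W,z+OFF],Q(np.radians(d)),vel=.03)
    print(d,round(z,4),(F(2)-f0).round(2))
print(r.current_t(),r.current_tool_pos())
E
```

```text
129 0.035 [-1.1   1.23  2.57  0.23  0.34 -0.04]
129 0.0342 [-0.95  1.48  4.38  0.26  0.43 -0.05]
129 0.0334 [-1.2   0.3   6.28  0.24  0.5  -0.03]
129 0.0326 [-1.18  0.97  7.58  0.22  0.5  -0.05]
127 0.0326 [-0.68  0.4   4.08  0.22  0.36 -0.03]
127 0.0318 [-0.69  0.6   3.1   0.26  0.24 -0.  ]
127 0.031 [-1.08  0.49  3.05  0.29  0.35 -0.07]
127 0.0302 [-0.78  0.56  4.3   0.26  0.47 -0.03]
127 0.0294 [-0.67  1.1   4.76  0.22  0.43 -0.04]
127 0.0286 [-1.24  1.4   5.08  0.25  0.45 -0.04]
127 0.0278 [-1.25  1.97  5.15  0.26  0.41 -0.05]
127 0.027 [-0.88  0.86  5.64  0.24  0.45 -0.05]
127 0.0262 [-0.86  1.02  5.97  0.27  0.44 -0.06]
125 0.0262 [-0.69  0.7   0.75  0.2   0.19  0.  ]
30.8083 [0.58908117 0.00913919 0.19418865]
```

```bash
python3 - <<'E'
from h import *
W=(.5893,.0091); f0=np.load('f0.npy'); a=np.radians(125); z=.0258
def st(a,n=4):
    r.move_linear([*W,z+OFF],Q(a),vel=.03); f=F(n)-f0; print(np.degrees(a).round(1),f.round(2),round(r.current_t(),1)); return f
for d in (.1,.35,.4): a-=d; st(a)
f=st(a)
while f[5]<.27 and a>np.radians(125)-2.1:
    a-=.06; f=st(a)
np.save('a.npy',a)
E
```

```text
119.3 [-0.03  0.31 -0.31  0.09  0.04 -0.01] 31.1
99.2 [-0.98  0.42 -0.62  0.14  0.33  0.12] 31.6
76.3 [-1.26  0.26 -1.81  0.08  0.32  0.12] 32.2
76.3 [-1.16  0.41 -2.46  0.09  0.39  0.11] 32.5
72.9 [-1.36  0.73 -2.74  0.1   0.38  0.11] 32.8
69.4 [-1.31  0.52 -4.01  0.08  0.41  0.13] 33.1
66.0 [-0.89 -0.04 -4.43  0.07  0.4   0.17] 33.3
62.5 [-1.13  0.32 -4.82  0.08  0.38  0.11] 33.6
59.1 [-1.07 -0.05 -4.62  0.06  0.39  0.14] 33.9
55.7 [-0.96  0.33 -5.38  0.02  0.38  0.13] 34.2
52.2 [-1.03  0.08 -5.56 -0.02  0.37  0.12] 34.5
48.8 [-1.18  0.15 -6.   -0.05  0.34  0.13] 34.8
45.4 [-1.02 -0.16 -5.72 -0.04  0.36  0.26] 35.0
41.9 [-1.22 -0.26 -5.3  -0.06  0.37  0.4 ] 35.3
```

```bash
python3 - <<'E'
from h import *
W=(.5893,.0091); f0=np.load('f0.npy'); a=float(np.load('a.npy')); z=.0258
f=F(15)-f0; print(f.round(3))
while f[5]<.47:
    a-=.015; r.move_linear([*W,z+OFF],Q(a),vel=.03); f=F(15)-f0; print(np.degrees(a).round(1),f.round(3))
np.save('a.npy',a); r.sleep(.2); print(r.current_tool_pos(),r.current_t())
E
```

```text
[-0.974  0.109 -5.178 -0.049  0.396  0.402]
41.1 [-0.922 -0.017 -5.281 -0.059  0.393  0.487]
[0.58931075 0.00912466 0.19431531] 36.025
```

```bash
python3 - <<'E'
from h import *
W=(.5893,.0091); f0=np.load('f0.npy'); a=float(np.load('a.npy')); z=.0258
f=F(5)-f0
for i in range(5):
    a+=.04; r.move_linear([*W,z+OFF],Q(a),vel=.03); f=F(6)-f0; print(np.degrees(a).round(1),f.round(2))
    if f[5]<.04: break
while z<.045:
    z+=.004; r.move_linear([*W,z+OFF],Q(a),vel=.04); f=F(3)-f0; print(round(z,4),f.round(2))
    if f[2]<-30: break
np.save('a.npy',a); print(r.current_t())
E
```

```text
43.4 [-0.69  0.11 -4.74 -0.04  0.43  0.33]
45.6 [-0.84  0.01 -4.26  0.    0.41  0.21]
47.9 [-1.46  0.18 -4.51  0.02  0.45  0.11]
50.2 [-1.62 -0.07 -3.86  0.03  0.46 -0.01]
0.0298 [-2.06 -0.25  1.67  0.06  0.71  0.03]
0.0338 [-1.07 -0.36  1.71  0.04  0.52 -0.01]
0.0378 [-0.02  0.43  0.32 -0.03  0.01  0.03]
0.0418 [ 0.53  0.45 -0.05 -0.01  0.01  0.05]
0.0458 [ 0.09 -0.15  0.21  0.    0.01  0.01]
38.6417
```

```bash
python3 - <<'E'
from h import *
W=(.5893,.0091); a=float(np.load('a.npy'))
r.move_linear([*W,.305],Q(a),vel=.12); p=np.radians(148.)
r.move_to([.448,-.319,.305],Q(p)); r.move_linear([.448,-.319,.26],vel=.1); r.sleep(.2)
f0=F(10); np.save('f1.npy',f0); print(f0.round(2),r.current_t()); save('side','ret')
im,T=wshot('retw')
E
python3 -c "
import cv2,numpy as np
a=cv2.imread('pics/ret.png');cv2.imwrite('pics/retc.png',cv2.resize(a[120:320,250:450],None,fx=2.9,fy=2.9))"
```

```text
[-0.2   0.32 -3.27  0.    0.02  0.01] 42.45
```

View pics/retc.png

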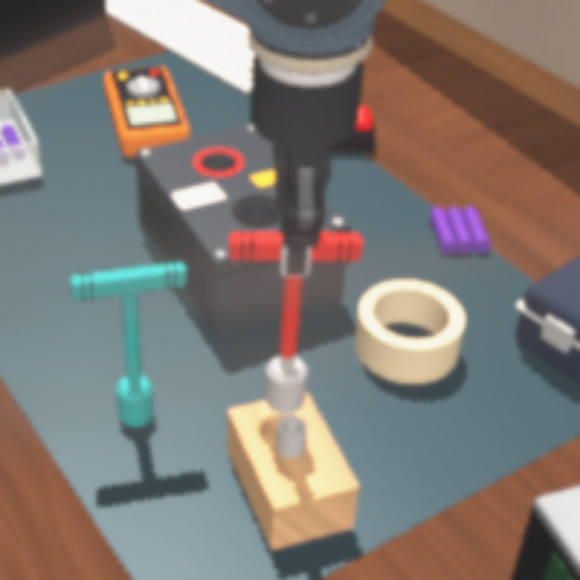

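The return view shows the wrench hanging upright at (288,330), its socket just above the hole end of the rack. I lower it now, watching the force.

```bash
python3 - <<'E'
from h import *
f0=np.load('f1.npy'); p=np.radians(148.); W=(.448,-.319)
r.move_linear([*W,.06+OFF],Q(p),vel=.08)
z,ok=down(W,p,.044,f0,step=.004,lim=8,vel=.05)
if ok: z,ok=down(W,p,.010,f0,step=.005,lim=8,vel=.05)
if ok: z,ok=down(W,p,.0068,f0,step=.001,lim=5,vel=.03)
print(z,ok,(F()-f0).round(2),r.current_tool_pos(),r.current_t())
E
```

```text
contact z 0.0068 [-1.    0.09  7.12  0.1   0.17  0.02]
0.0068 False [-0.24  0.28  8.14  0.12  0.16  0.03] [ 0.44823122 -0.31922035  0.1758388 ] 46.9833
```

```bash
python3 - <<'E'
from h import *
r.move_linear([.448,-.319,.0072+OFF],vel=.03)
r.set_gripper(0.6); r.sleep(.2); r.move_linear([.448,-.319,.30],vel=.1)
over((.448,-.319),.38,2.6); im,T=wshot('end'); P=pts(im,T)
h=cv2.cvtColor(im['pixels'],cv2.COLOR_RGB2HSV)
red=((h[...,0]<6)|(h[...,0]>174))&(h[...,1]>150)&(h[...,2]>60)&(P[...,2]>.165)&(P[...,2]<.2)
q=P[red]; print(len(q),cv2.minAreaRect(q[:,:2].astype(np.float32)),q[:,2].mean(),r.current_t(),r.current_contact_force())
im=optics.get_image('side'); cv2.imwrite('pics/endc.png',cv2.resize(im['pixels'][120:320,250:450,::-1],None,fx=2.9,fy=2.9))
E
```

```text
1001 ((0.44858554005622864, -0.31850916147232056), (0.014254685491323471, 0.09870652854442596), 58.645118713378906) 0.18136664895599525 49.85 [-0.10965118 -0.33602193 -0.15135766]
```

View pics/endc.png

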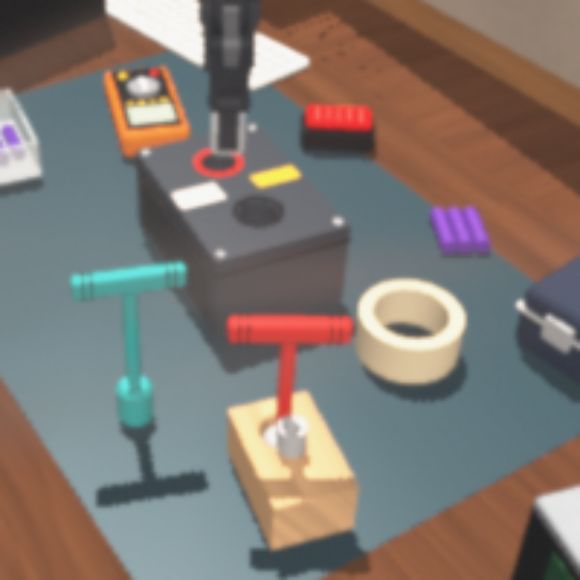

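The wrench stands upright in the rack, its bar at (290,328) and at its original height (0.181 m). The multimeter and tape roll show no displacement, and the gripper is clear.

```bash
python3 -c "
from h import *
print(r.hand_in())"
```

```text
the job is handed in; nothing more can be done
None
```

I handed the job in at about 50 s: the red-well nut was tightened to a measured 0.49 N m, and the wrench is back upright and fully home in its rack hole; the judge's verdict was not shown.

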